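# Slide the magnetic stirrer home under the burette

## Robot

A 6-joint arm with a two-finger parallel gripper is mounted at the origin on the work surface. World frame = base frame: x ahead of the robot, y to its left, z up, the work surface at z = 0. Lengths are in m, angles in rad, forces in N, time in s.
With the tool pointing down it reaches from about 0.325 to 0.85 m from the base axis. Payload 15.5 kg.
Tool frame: the origin (TCP) lies on the centre line of the jaws, within the pads' length; the fingertips stand 22 mm ahead of it and the grasp point (between the pads) lies 3 mm ahead of it; z points along the fingers, y is the direction in which the jaws open and shut (so a half turn about z gives the same grasp; the last joint's range is limited). The gripper opens to 91 mm and grips with 3 to 60 N. Pads are 32 mm wide; open, the fingers measure 118 mm over their backs; the gripper's body (76 mm by 178 mm) begins 60 mm behind the grasp point.
Start: joints at [-1.411, 0.494, 1.345, -0, 1.302, -0.096], TCP at [0.158, -0.605, 0.236] pointing down, gripper open.
Joint ranges: [-2.91, 2.91], [-0.82, 2.16], [0.22, 2.67], [-1.22, 4.37], [0.12, 2.79], [-3.08, 3.08]. Speed limits (rad/s): [1.89, 1.89, 2.57, 3.01, 3.01, 3.01].

## Interface

Orientations are given as a unit quaternion [x, y, z, w].
In Python, from rig import bot, solver, grab_frame, finder, status gives the robot as it stands. Calls block until the motion is done:
- bot.goto(position, orientation): joint-space move of the TCP to a pose.
- bot.servo_line(position, frame=None, rate=0.15): straight line of the TCP; frame=None keeps the orientation; rate is the mean speed in m/s.
- bot.move_j(angles): joint-space move.
- bot.command_gripper(opening, effort=None): opening from 0.0 (shut) to 1.0 (fully open); effort is the grip in N (None keeps the last); returns when the fingers have stopped.
- bot.sleep(seconds).
- solver.solve_ik(position, orientation): joint angles nearest the present ones, or None.
- grab_frame(name): name is "side" or "top"; returns a dict with "img" (384x512x3 uint8, red, green, blue), "fov_y" (degrees; the focal length in pixels is half the picture's height over the tangent of half this angle, whatever the lens; pixels are square), "cx", "cy" (the principal point, pixels), "k1" (the pictures are not rectified: a ray, as slopes to the right and down, at radius r is drawn at 1 + k1 r^2 times it, then the intrinsics apply), "extrinsics" (4x4, takes a point from world to camera coordinates). Camera axes: x right, y down, z forward; pixel columns grow to the right and rows downward; lengths in m; the calibration is good to about 2 mm. A picture is of the moment at which its call begins. There is no depth.
A pose or a line that the arm cannot do raises bot.IKError and nothing moves.
- bot.job_done(): hands the job in, once; it reports no verdict.
Trained networks look in the newest picture that a camera, given by its name, has taken for a name from the list of things; names that differ only in an ending like _2 or _b are one class to them, and where a whole thing is asked for, a point or a joint stands for the part that bears it (a point fixed in the world has none). Each returns a list of dicts, best first, with "p" (0 to 1); they miss things now and then, are a little off and sometimes report something else, mostly with a low value. They report only what shows in the picture. A call takes as long as a camera call. They do not tell look-alikes from the thing itself.
- finder.recognise(query, camera): "position" ([x, y, z] in m, in the coordinates of the camera as it stood for that picture, good to about 4 mm: the middle of the surface that is visible of it).
Readings, each from a call of its own:
- status.read_t(): time.
- status.read_qpos(): joint angles.
- status.read_qd(): joint speeds.
- status.read_joint_torque(): joint torques, N m.
- status.read_tcp_pos(): TCP position.
- status.read_orientation(): TCP orientation.
- status.read_force(): force on the tool from outside, world axes, zero at the start.
- status.read_torque(): the same for the moment, N m.
- status.read_finger_gap(): opening from 0.0 (shut) to 1.0 (fully open).
Only numpy, scipy, OpenCV 4.12 (cv2) and the standard library are available. Lean on these libraries where they do the work, as an engineer would, in place of code of your own. Each camera call takes 0.05 s, during which the arm holds its last target.

## Task

Set up the titration place: pushing with the fingers, slide the magnetic stirrer, with the beaker standing on it, along the bench until its flat back lies flush against the front edge of the burette stand's foot plate and the burette's tip is over the middle of the beaker. Do not lift or tip the stirrer, do not touch the beaker or the burette stand with the robot, and leave the bottles and the flask where they are.

Things in the scene. Friction and masses are not known exactly. Their poses are not given: they have to be found in the camera images.
- stirrer: Loose magnetic stirrer, about 0.75 kg, rubber feet (pushing takes 3 to 7 N). Dark grey box housing 170 mm deep (own x) by 150 mm wide (own y), too wide to grip, flat sides from 4 to 40 mm above the bench; low black knob (to 51 mm) and switch on top along the front edge (own -x). Origin: middle of the underside, on the bench. Own x points from the front (controls) to the flat back, z up.
- stirrer_back (a point): Middle of the stirrer's flat back face, 85 mm from its origin along its own +x, 12 mm above the bench. At the start it is about 35 to 80 mm short of the stand, up to 80 mm (a little more when turned) to a side, and the stirrer is turned up to 0.25 rad from square.
- plate_top (a point): Centre of the top of the stirrer's round white plate, 120 mm across, 54 mm above the bench, 10 mm behind the housing's middle (own +x).
- beaker: Loose empty 100 ml glass beaker, 50 mm outside diameter (53 mm at the rim), 70 mm tall, 60 g, standing near the middle of the stirrer's plate (not exactly on it: up to 4 mm off along the stirrer's x, 8 mm along its y) and carried along by friction. Origin: centre of its underside. Its rim is 124 mm above the bench.
- beaker_mouth (a point): Centre of the beaker's mouth, 70 mm above the beaker's origin.
- stand: Fixed burette stand. Grey foot plate 130 mm deep, 220 mm wide, 18 mm high; on it a 12 mm steel rod, 660 mm tall, with two clamps (at 300 and 470 mm) reaching forward to the upright glass burette, 13 mm thick, up to 690 mm high. Origin: middle of the plate's front edge, on the bench. The front edge lies along own y (110 mm each way) at own x = 0; own x points back over the plate, z up.
- stand_front (a point): Middle of the foot plate's straight front edge, 12 mm above the bench: the stop for the stirrer's back.
- burette_tip (a point): Lower end of the burette's outlet tip, 75 mm in front of the foot plate's front edge (stand's own x = -0.075, y = 0), 138 mm above the bench, so 14 mm above the beaker's rim. The stopcock, 195 to 231 mm above the bench, points its white handle back to the rod.
- reagent_bottle: Bystander: white plastic bottle with a red nozzle cap, 70 mm thick, 180 mm tall, loose. Origin: centre of its underside.
- flask: Bystander: conical glass flask, 80 mm wide at the foot, 116 mm tall, loose. Origin: centre of its underside.
- dropper_bottle: Bystander: brown glass dropper bottle with a black rubber teat, 46 mm thick, 118 mm tall, loose. Origin: centre of its underside.
There are look-alikes about, which are no part of the job. Of the things that look like the stirrer, take the one that is farthest from the robot's base at the start.

How it is judged:
At the end, for the whole second after the job is handed in: Stirrer's back within 4 mm of the foot plate's front edge and square to it within 0.04 rad; burette tip within 12 mm (seen from above) of the centre of the beaker's mouth; beaker upright on the stirrer's plate, stirrer flat on the bench, both at rest (x of stirrer_back in the frame of stand above -0.004 m and angle between the x axis of stirrer and the x axis of stand, either way round below 0.04 rad and horizontal distance between beaker_mouth and burette_tip below 0.012 m and z of beaker in the frame of stirrer between 0.051 and 0.057 m and angle between beaker's own z axis and vertical below 0.05 rad and height (world z) of stirrer below 0.004 m and angle between stirrer's own z axis and vertical below 0.03 rad and linear speed of each of stirrer, beaker below 0.01 m/s); the robot touches nothing.
It fails at once if the stirrer is lifted or tipped (height (world z) of stirrer above 0.012 m or angle between stirrer's own z axis and vertical above 0.12 rad).
It fails at once if the stirrer is pushed with the arm or the gripper's body instead of the fingers (contact force between the arm and stirrer above 2 N).
It fails at once if the robot touches the beaker, or it is lifted off the plate or tipped (contact force between any of the fingers, the arm and beaker above 0.3 N or z of beaker in the frame of stirrer above 0.066 m or angle between beaker's own z axis and vertical above 0.3 rad).
It fails at once if the robot touches the burette stand (contact force between any of the fingers, the arm and stand above 1 N).
It fails at once if a bottle or the flask is disturbed (distance of any of reagent_bottle, flask, dropper_bottle from where it was at the start of the episode above 0.01 m).
It also fails if it takes over 58 s, if anything falls off the work surface, if the arm or the gripper's body presses on something with over 40 N, if the wrist force passes 120 N, or if a joint passes its speed limit or range.

## Working session

There is one attempt and no reset: what is moved stays moved. The work goes in short steps, each a Python script; the robot and the scene stay as the last script left them, time stands still between calls to the robot, and variables do not carry over. Pictures are saved under pics/ and viewed, and the job is handed in when it is done.

```bash
ls; mkdir -p pics; cat > h.py <<'E'
import numpy as np, cv2
from rig import bot, solver, grab_frame, finder, status
def save(f,n): cv2.imwrite('pics/'+n+'.png', f['img'][:,:,::-1])
def K(f):
    h=f['img'].shape[0]; fl=h/2/np.tan(np.radians(f['fov_y'])/2); return fl
def proj(f,P):
    P=np.atleast_2d(P); E=np.array(f['extrinsics']); c=P@E[:3,:3].T+E[:3,3]
    s=c[:,:2]/c[:,2:]; r2=(s**2).sum(1,keepdims=True); s=s*(1+f['k1']*r2)
    return s*K(f)+[f['cx'],f['cy']]
def ray(f,uv):
    d=(np.atleast_2d(uv)-[f['cx'],f['cy']])/K(f); s=d.copy()
    for _ in range(30): s=d/(1+f['k1']*(s**2).sum(1,keepdims=True))
    E=np.array(f['extrinsics']); R=E[:3,:3]; o=-R.T@E[:3,3]
    return o,np.c_[s,np.ones(len(s))]@R
def onz(f,uv,z):
    o,d=ray(f,uv); return o+d*((z-o[2])/d[:,2])[:,None]
def cam2w(f,p):
    E=np.array(f['extrinsics']); return E[:3,:3].T@(np.array(p)-E[:3,3])
E
python3 - <<'E'
from h import *
for c in ['top','side']:
    f=grab_frame(c); save(f,c+'0')
    print(c,f['fov_y'],f['cx'],f['cy'],f['k1'],onz(f,[[256,192]],0),ray(f,[[256,192]])[0])
    for q in ['stirrer','stirrer_back','plate_top','beaker','beaker_mouth','stand','stand_front','burette_tip','reagent_bottle','flask','dropper_bottle']:
        for r in finder.recognise(q,c):
            w=cam2w(f,r['position']); print(q,round(r['p'],2),w.round(3),proj(f,w).round(0))
print(status.read_t())
E
```

```text
pics
top 46.404186225866084 252.07404531485716 187.2368341929922 -0.08134843652640732 [[0.52723364 0.02423175 0.        ]] [0.34591855 0.06390592 1.42259632]
stirrer 0.91 [ 0.33  -0.243  0.041] [[343. 255.]]
stirrer 0.83 [ 0.54  -0.039  0.041] [[277. 187.]]
stirrer 0.72 [0.304 0.23  0.04 ] [[188. 262.]]
stirrer_back 0.92 [ 0.335 -0.245  0.043] [[343. 253.]]
stirrer_back 0.84 [ 0.54  -0.042  0.044] [[278. 186.]]
stirrer_back 0.59 [0.298 0.229 0.044] [[188. 264.]]
plate_top 0.96 [0.298 0.238 0.04 ] [[186. 264.]]
plate_top 0.92 [ 0.542 -0.042  0.046] [[278. 186.]]
plate_top 0.63 [ 0.334 -0.242  0.039] [[342. 254.]]
beaker 0.74 [ 0.572 -0.061  0.081] [[285. 175.]]
beaker_mouth 0.76 [ 0.567 -0.06   0.08 ] [[285. 176.]]
stand 0.79 [ 0.727 -0.013  0.016] [[268. 130.]]
stand_front 0.94 [ 0.728 -0.013  0.019] [[268. 130.]]
burette_tip 0.69 [ 0.731 -0.009  0.019] [[267. 129.]]
reagent_bottle 0.88 [0.515 0.274 0.13 ] [[171. 190.]]
reagent_bottle 0.44 [ 0.729 -0.015  0.014] [[269. 130.]]
flask 0.97 [ 0.619 -0.292  0.053] [[357. 162.]]
dropper_bottle 0.63 [0.626 0.274 0.067] [[176. 157.]]
side 49
[... 332 characters left out ...]
0.038] [[334. 172.]]
stirrer_back 0.65 [0.296 0.249 0.042] [[281. 288.]]
stirrer_back 0.62 [ 0.529 -0.013  0.039] [[261. 191.]]
plate_top 0.89 [ 0.531 -0.012  0.038] [[261. 191.]]
plate_top 0.86 [0.292 0.249 0.038] [[282. 289.]]
plate_top 0.57 [ 0.365 -0.221  0.032] [[335. 174.]]
beaker 0.79 [ 0.56  -0.05   0.097] [[260. 168.]]
beaker_mouth 0.83 [ 0.56  -0.048  0.096] [[260. 169.]]
stand 0.84 [ 0.722 -0.011  0.213] [[210. 129.]]
stand_front 0.62 [ 0.725 -0.013  0.212] [[210. 128.]]
burette_tip 0.65 [ 0.723 -0.009  0.211] [[210. 129.]]
reagent_bottle 0.63 [0.503 0.299 0.112] [[208. 251.]]
flask 0.82 [ 0.624 -0.286  0.049] [[280. 131.]]
dropper_bottle 0.92 [0.626 0.296 0.058] [[176. 240.]]
1.2
```

View pics/top0.png

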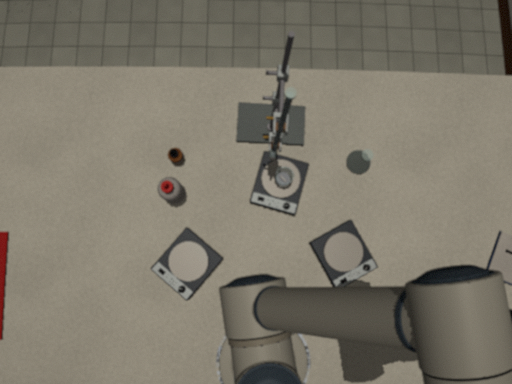

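View pics/side0.png

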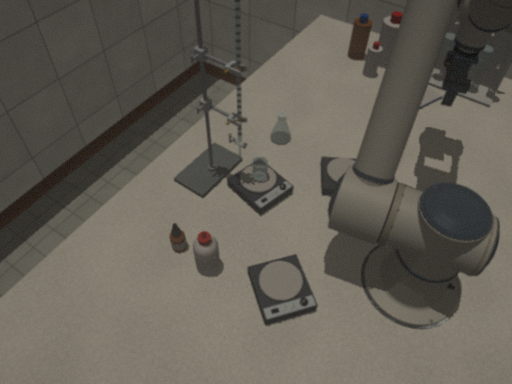

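```bash
python3 - <<'E'
import cv2
a=cv2.imread('pics/top0.png')[90:250,200:400]; cv2.imwrite('pics/top0c.png',cv2.resize(a,None,fx=4,fy=3.75*4/3.75*0.9375,interpolation=cv2.INTER_CUBIC) if 0 else cv2.resize(a[:150],None,fx=4,fy=4,interpolation=cv2.INTER_CUBIC))
E
```

```text
(no output)
```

View pics/top0c.png

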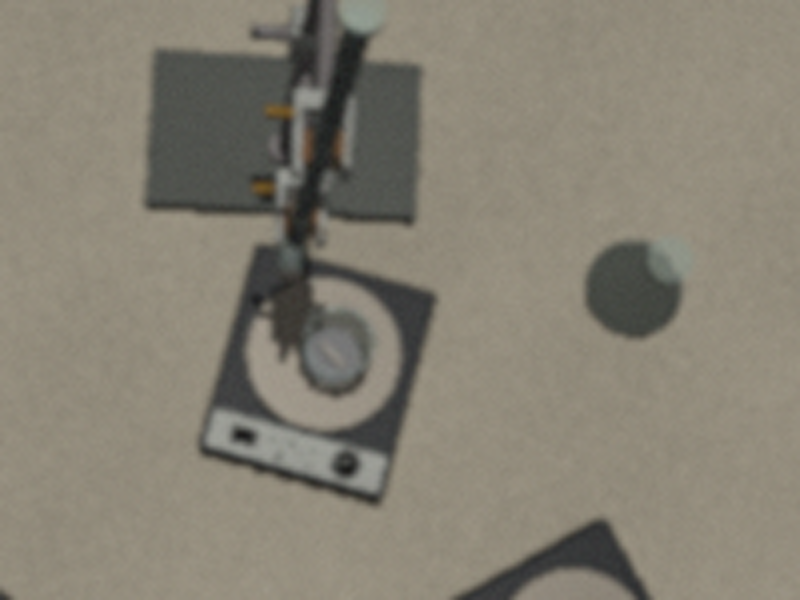

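Three things look like the stirrer in the top view: (343,253), (278,186) and (188,262). The one at (278,186) is about 0.54 m from the base, against about 0.41 m and 0.38 m for the others. It is the farthest and carries the beaker, and the enlarged crop confirms it. The stand plate is just above it at about (271,124), turned slightly. Next I'll measure the poses precisely.

```bash
python3 - <<'E'
import cv2
a=cv2.imread('pics/side0.png')[110:220,165:305]; cv2.imwrite('pics/side0c.png',cv2.resize(a,None,fx=5,fy=5,interpolation=cv2.INTER_CUBIC))
a=cv2.imread('pics/top0.png')[140:220,235:325]; cv2.imwrite('pics/top0d.png',cv2.resize(a,None,fx=7,fy=7,interpolation=cv2.INTER_CUBIC))
E
```

```text
(no output)
```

View pics/side0c.png

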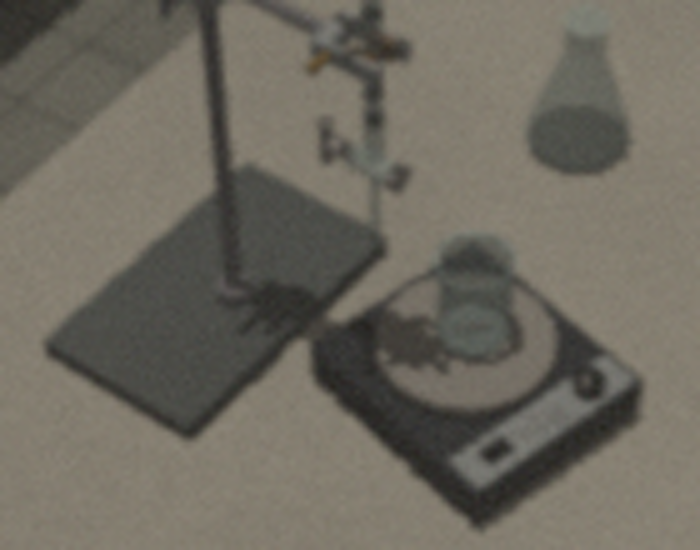

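View pics/top0d.png

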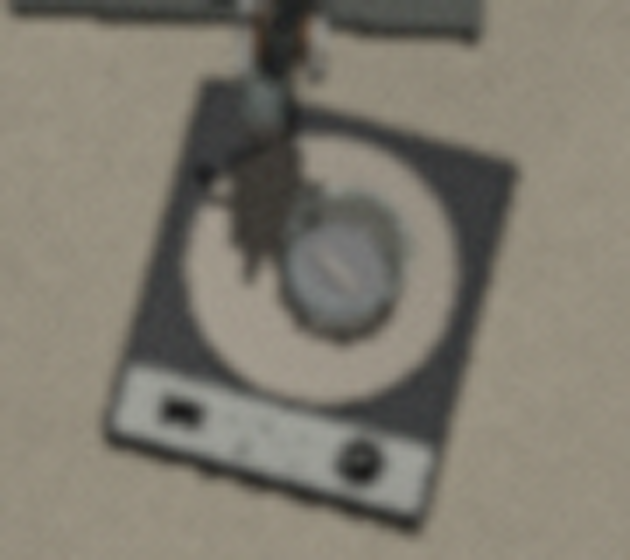

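```bash
cat > fit.py <<'E'
from h import *
from scipy.optimize import least_squares
def T(p,L):
    c,s=np.cos(p[2]),np.sin(p[2]); L=np.array(L,float)
    return np.c_[p[0]+c*L[:,0]-s*L[:,1],p[1]+s*L[:,0]+c*L[:,1],L[:,2]]
def fit(obs,p0):
    # obs: list of (frame, local pts, uv)
    r=lambda p: np.concatenate([(proj(f,T(p,L))-np.array(uv)).ravel() for f,L,uv in obs])
    s=least_squares(r,p0,loss='soft_l1'); return s.x,r(s.x).reshape(-1,2).round(1)
E
python3 - <<'E'
from fit import *
t=grab_frame('top'); s=grab_frame('side')
a,b=.085,.075
P,r=fit([(t,[[a,b,.04],[a,-b,.04],[-a,-b,.004],[-a,b,.004]],[[264,151.4],[308.9,163.6],[294.7,215.7],[250.3,202.4]]),
 (s,[[-a,b,.004],[a,b,.04],[-a,-b,.04]],[[260.6,215.6],[227.6,179],[293,186]])],[.54,-.04,-.2]); print('stir',P,r.tolist())
S,r=fit([(t,[[0,.11,.018],[0,-.11,.018],[.13,.11,.018],[.13,-.11,.018]],[[236.75,141.25],[303,144],[238.75,102.5],[305.25,106.5]]),
 (s,[[0,-.11,.018],[0,.11,.018],[.13,.11,.018],[.13,-.11,.018]],[[242,158.6],[202.6,196],[174.4,179],[215,142.6]])],[.65,-.01,0]); print('stand',S,r.tolist())
tip=T(S,[[-.075,0,.138]]); print(tip,proj(s,tip),proj(t,tip))
np.save('P.npy',P);np.save('S.npy',S)
# beaker overlay
def beaker(p):
    th=np.linspace(0,2*np.pi,60); 
    return [np.c_[p[0]+R*np.cos(th),p[1]+R*np.sin(th),0*th+z] for R,z in((.025,.054),(.0265,.124))]
import sys
bk=np.array(T(P,[[.010,-.006,.054]])[0])
for nm,f,o,n,k in(('t',t,(235,140),(90,80),7),('s',s,(165,110),(140,110),5)):
    im=f['img'][o[1]:o[1]+n[1],o[0]:o[0]+n[0],::-1]; im=np.ascontiguousarray(cv2.resize(im,None,fx=k,fy=k,interpolation=cv2.INTER_CUBIC))
    d=lambda X,c: cv2.polylines(im,[(((proj(f,X)-o+.5)*k)-.5).round().astype(int).reshape(-1,1,2)],True,c,1)
    for z in(.004,.04): d(T(P,[[a,b,z],[a,-b,z],[-a,-b,z],[-a,b,z]]),(0,0,255))
    d(T(S,[[0,.11,.018],[0,-.11,.018],[.13,-.11,.018],[.13,.11,.018]]),(0,255,0))
    for X in beaker(bk): d(X,(255,0,255))
    th=np.linspace(0,6.28,60); d(T(P,np.c_[.01+.06*np.cos(th),.06*np.sin(th),0*th+.054]),(255,255,0))
    d(tip,(0,255,255)); u=((proj(f,tip)[0]-o+.5)*k).astype(int); cv2.circle(im,tuple(int(v) for v in u),3,(0,255,255),1)
    cv2.imwrite('pics/ov_%s.png'%nm,im)
E
```

```text
stir [ 0.55276467 -0.04700232 -0.26549298] [[-0.6, -0.9], [0.3, -0.2], [-0.7, 0.4], [-1.7, 0.8], [0.3, -0.5], [-0.4, -1.4], [2.0, -1.3]]
stand [ 0.68338876 -0.01600467 -0.04306268] [[-1.8, 0.1], [0.2, 1.2], [-1.5, 0.0], [-0.7, -0.0], [1.1, -2.2], [0.4, -1.2], [-0.5, -1.8], [-0.2, -1.3]]
[[ 0.60845829 -0.01277597  0.138     ]] [[240.91751663 159.90412112]] [[270.25025105 158.65951764]]
```

View pics/ov_t.png

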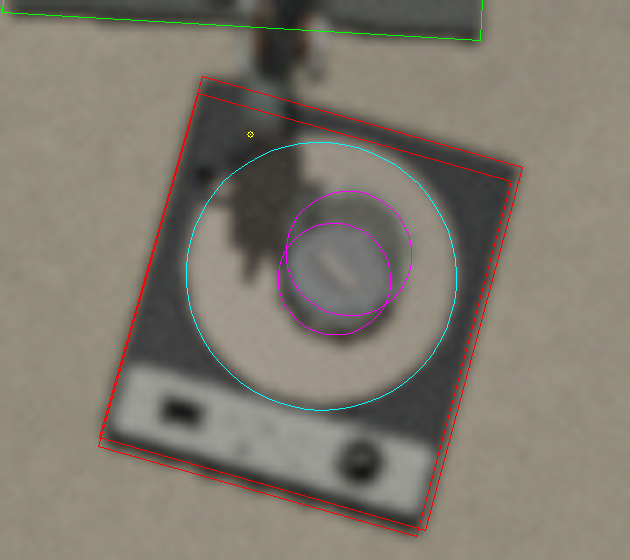

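View pics/ov_s.png

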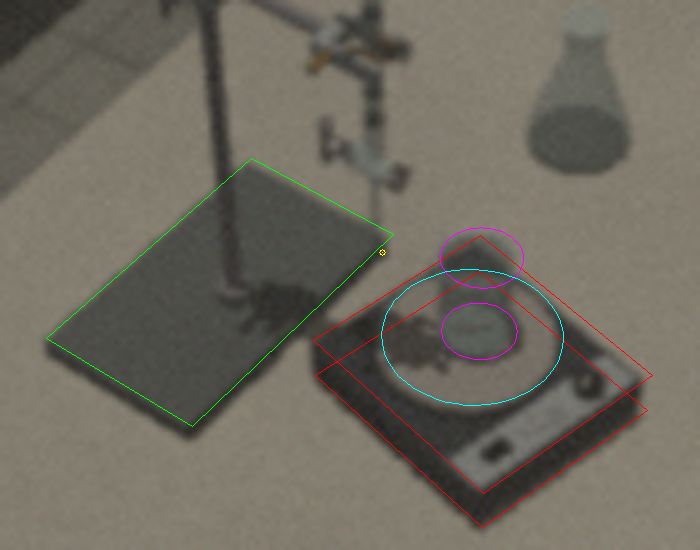

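Both overlays line up to about 1 px. The side camera shows a constant offset of roughly 1.3 px, which applies equally to the stand and the stirrer. In the stand frame, the stirrer has to move about +43 mm in y and +44 mm in x, and turn about +0.22 rad. I'll start with a side push from -y, using open fingers in line with the stand's x axis, and approach from above.

```bash
cat >> fit.py <<'E'
S=np.load('S.npy')
from scipy.spatial.transform import Rotation as Ro
def W(x,y,z): return T(S,[[x,y,z]])[0]
def Rq(jawang):  # tool down, jaw dir at angle (stand frame)
    a=S[2]+jawang; y=np.array([np.cos(a),np.sin(a),0]); z=np.array([0,0,-1.]); x=np.cross(y,z)
    return Ro.from_matrix(np.c_[x,y,z]).as_quat()
def stf(p):
    c,s=np.cos(S[2]),np.sin(S[2]); d=np.array(p[:2])-S[:2]; return np.array([c*d[0]+s*d[1],-s*d[0]+c*d[1]])
def fst(): 
    f=np.array(status.read_force()); c,s=np.cos(S[2]),np.sin(S[2]); return np.array([c*f[0]+s*f[1],-s*f[0]+c*f[1],f[2]])
def zoom(f,n,o,sz,k): cv2.imwrite('pics/%s.png'%n,cv2.resize(np.ascontiguousarray(f['img'][o[1]:o[1]+sz[1],o[0]:o[0]+sz[0],::-1]),None,fx=k,fy=k,interpolation=cv2.INTER_CUBIC))
E
python3 - <<'E'
from fit import *
print(status.read_orientation(), status.read_finger_gap())
for nm,w,j in(('side',W(-.135,-.172,.034),0),('side2',W(-.135,-.172,.034),np.pi),('sideend',W(-.135,-.085,.034),0),('front',W(-.26,0.01,.034),np.pi/2),('front2',W(-.26,0.01,.034),-np.pi/2)):
    print(nm,w.round(3),solver.solve_ik(w,Rq(j)))
E
```

```text
[9.91834708e-01 1.27530044e-01 1.12696002e-05 4.79553405e-07] 0.999892970784972
side [ 0.541 -0.182  0.034] [-4.29100932e-01  6.84798060e-01  1.66615700e+00 -4.44089210e-16
  7.90637595e-01 -3.86038251e-01]
side2 [ 0.541 -0.182  0.034] [-4.29100932e-01  6.84798060e-01  1.66615700e+00 -4.44089210e-16
  7.90637595e-01  2.75555440e+00]
sideend [ 0.545 -0.095  0.034] [-2.80793501e-01  6.69710447e-01  1.71176659e+00 -4.44089210e-16
  7.60115621e-01 -2.37730821e-01]
front [0.424 0.005 0.034] [-1.28790298e-01  5.79833230e-01  2.03098348e+00 -4.44089210e-16
  5.30775949e-01 -1.65652394e+00]
front2 [0.424 0.005 0.034] [-1.28790298e-01  5.79833230e-01  2.03098348e+00 -4.44089210e-16
  5.30775949e-01  1.48506871e+00]
```

```bash
python3 - <<'E'
from fit import *
bot.goto(W(-.135,-.175,.22),Rq(0))
bot.servo_line(W(-.135,-.175,.034),rate=.15)
print(status.read_t(),stf(status.read_tcp_pos()),status.read_tcp_pos(),fst())
t=grab_frame('top');s=grab_frame('side');zoom(t,'t1',(220,120),(150,110),5);zoom(s,'s1',(180,90),(150,110),5)
E
```

```text
4.7333 [-0.13457022 -0.17520466] [ 0.54140085 -0.18525374  0.03470777] [-0.40589588 -0.14740962 -0.1113017 ]
```

View pics/t1.png

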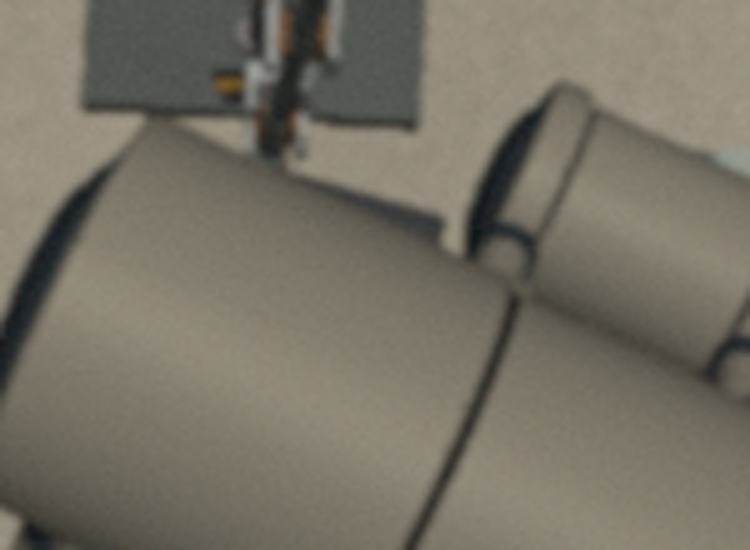

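View pics/s1.png

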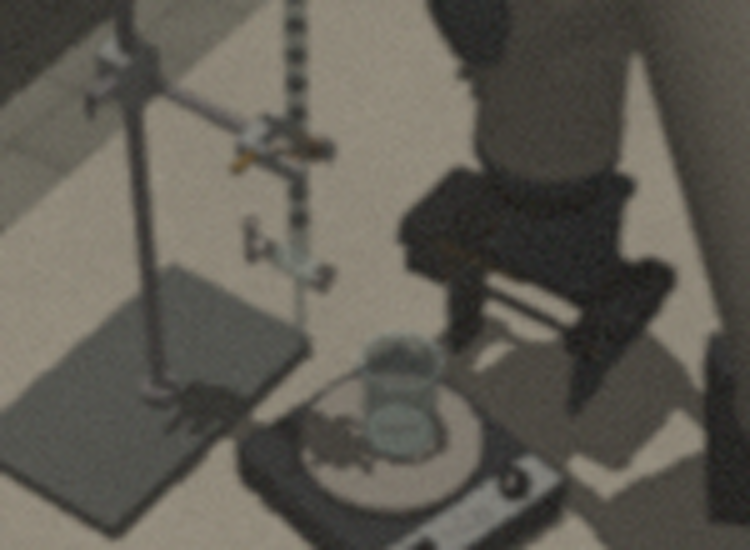

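```bash
python3 - <<'E'
from h import *
s=grab_frame('side');save(s,'s1f')
E
```

```text
(no output)
```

View pics/s1f.png

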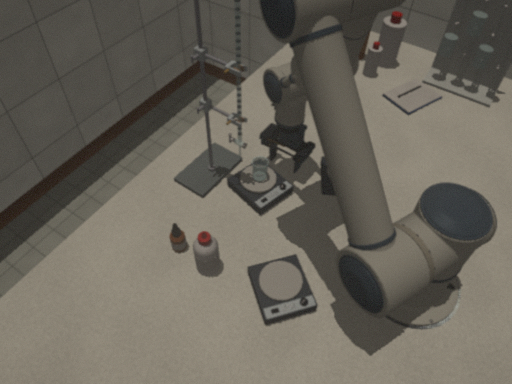

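The wrist's end cap sticks out toward +y at about burette height, so a vertical tool would bring it close to the burette by the end of the push. I'll lean the tool 0.35 rad away from the burette, which puts the fingertips ahead, and then push in small steps while checking force.

```bash
cat >> fit.py <<'E'
def Rt(jawang,tilt):
    # jaw along stand angle jawang; push dir = jawang+90deg; tool top leans back from push dir
    a=S[2]+jawang; y=np.array([np.cos(a),np.sin(a),0]); p=np.array([-np.sin(a),np.cos(a),0])
    z=np.sin(tilt)*p+np.cos(tilt)*np.array([0,0,-1.]); x=np.cross(y,z)
    return Ro.from_matrix(np.c_[x,y,z]).as_quat()
E
python3 - <<'E'
from fit import *
for y in (-.17,-.10,-.09): print(solver.solve_ik(W(-.135,y,.033),Rt(0,.35)))
bot.goto(W(-.135,-.180,.036),Rt(0,.35))
bot.servo_line(W(-.135,-.155,.033),rate=.06)
print(status.read_t(),stf(status.read_tcp_pos()),status.read_tcp_pos()[2],fst())
for y in (-.145,-.135,-.125):
    bot.servo_line(W(-.135,y,.033),rate=.04)
    print(status.read_t(),stf(status.read_tcp_pos()),fst())
t=grab_frame('top');s=grab_frame('side');save(s,'s2f');zoom(s,'s2',(180,70),(150,110),5)
E
```

```text
[-0.59811975  0.75266635  1.56953925  0.34544127  1.0365004  -0.76469416]
[-0.4949453   0.72927472  1.6420696   0.38486155  0.96433376 -0.70381734]
[-0.47934984  0.72653264  1.65079484  0.39064926  0.9547015  -0.69434165]
5.9167 [-0.13494067 -0.15451766] 0.033056728903372086 [-0.31795682  0.07421854 -0.82001135]
6.3167 [-0.13500254 -0.14490356] [-0.94937097  0.15484165 -0.26667077]
6.7167 [-0.13501554 -0.13499134] [ 0.94984815 -0.38230197 -0.31812682]
7.1167 [-0.13509005 -0.12489785] [ 0.24584711 -1.08449438  1.26155715]
```

View pics/s2.png

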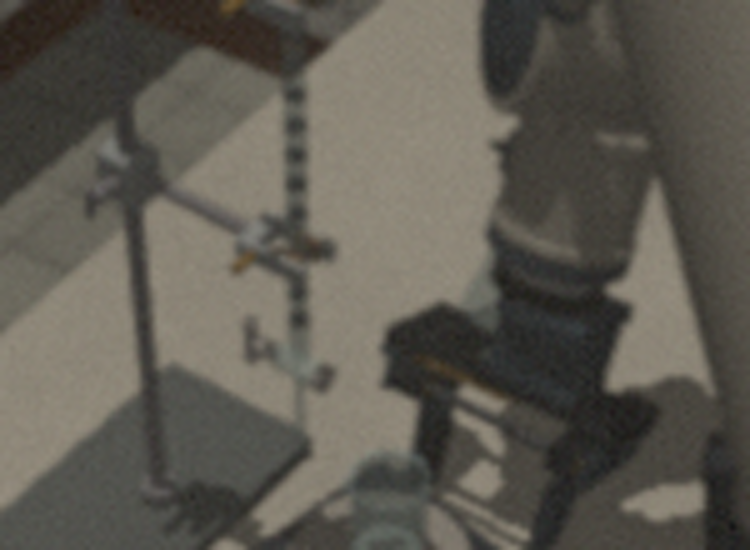

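```bash
python3 - <<'E'
from fit import *
for y in (-.117,-.109,-.101):
    bot.servo_line(W(-.135,y,.033),rate=.04)
    print(status.read_t(),stf(status.read_tcp_pos()),fst())
s=grab_frame('side');zoom(s,'s3',(180,110),(150,110),5)
t=grab_frame('top');zoom(t,'t3',(220,90),(150,110),5)
E
```

```text
7.5667 [-0.13507031 -0.11690165] [ 0.50606754 -1.55990707 -0.62520402]
7.9167 [-0.13510562 -0.10891186] [ 1.25591234 -0.86095101  0.82031716]
8.2667 [-0.13511692 -0.10091963] [-0.13570601 -1.28176152 -0.54292611]
```

View pics/s3.png

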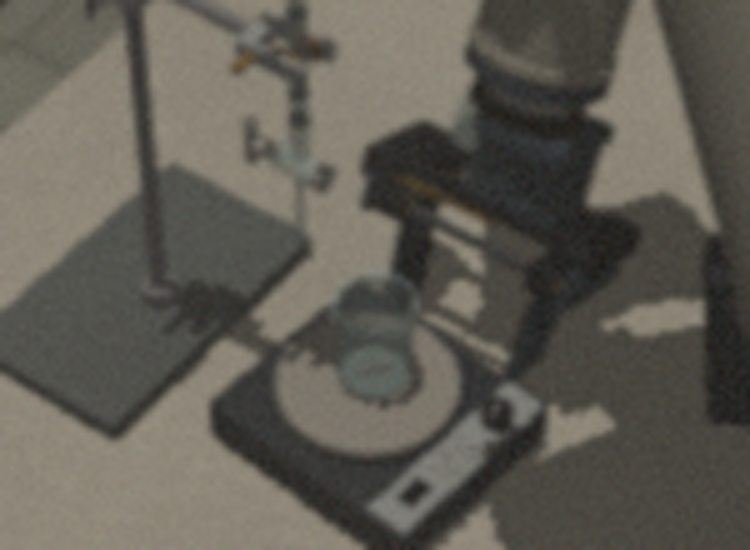

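View pics/t3.png

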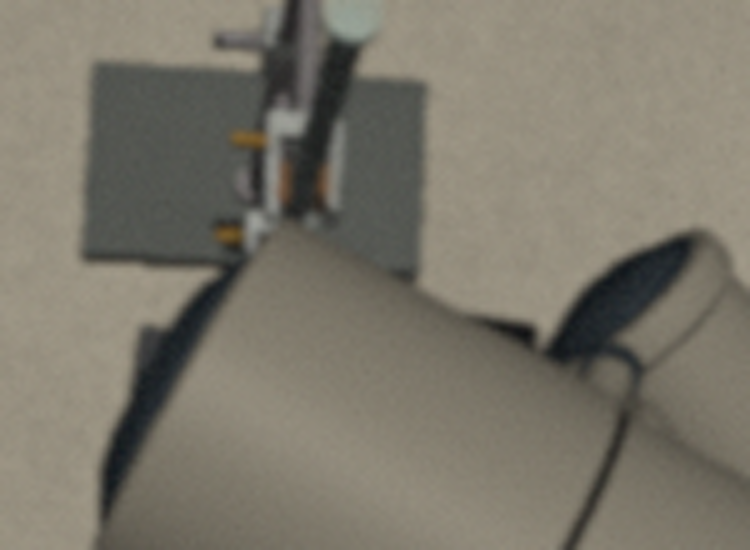

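```bash
python3 - <<'E'
from fit import *
s=grab_frame('side');zoom(s,'s3b',(195,150),(110,80),7)
E
```

```text
(no output)
```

View pics/s3b.png

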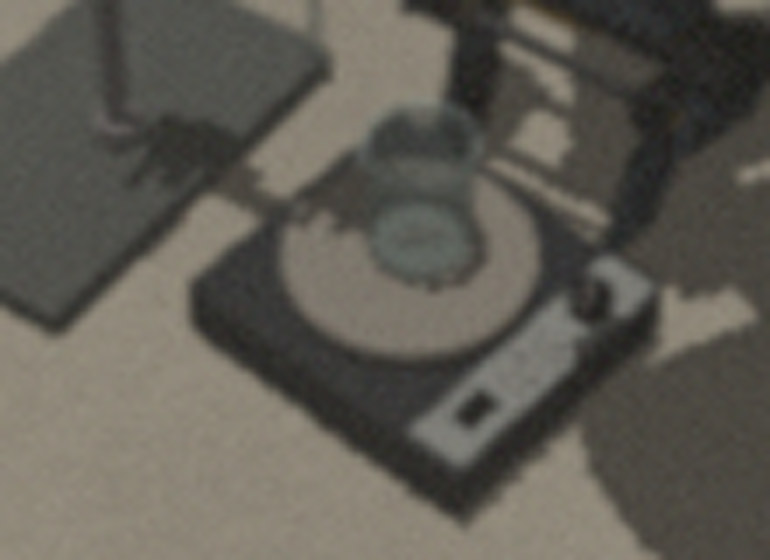

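```bash
cat >> fit.py <<'E'
a,b=.085,.075; SO=np.array([.3,-1.5])
def rep(P):
    q=stf(P); print('stirrer in stand xy',q.round(4),'yaw',round(P[2]-S[2],3),'back x',round(q[0]+.085*np.cos(P[2]-S[2]),4))
E
python3 - <<'E'
from fit import *
s=grab_frame('side')
obs=np.array([[222.4,191],[261.4,224.6],[289,191],[260.7,217.1],[253.6,186.9]])+SO
P,r=fit([(s,[[a,b,.04],[-a,b,.004],[-a,-b,.04],[-a,b,.04],[.01,0,.054]],obs)],[.55,0,-.05]);print(P,r.tolist());rep(P)
print('base',stf(onz(s,[np.array([256.1,184.3])+SO],.054)[0]),'rim',stf(onz(s,[np.array([255,170])+SO],.124)[0]),'plate',stf(onz(s,[np.array([253.6,186.9])+SO],.054)[0]))
E
```

```text
[ 0.54708414 -0.00951093 -0.12081837] [[-1.3, -0.3], [-0.5, 0.4], [1.5, -0.7], [0.5, 1.2], [-0.0, -0.7]]
stirrer in stand xy [-0.1365  0.0006] yaw -0.078 back x -0.0517
base [-0.1282831  -0.01165506] rim [-0.12530705 -0.0078147 ] plate [-0.12827363  0.00222739]
```

```bash
python3 - <<'E'
from fit import *
bot.servo_line(W(-.135,-.0915,.033),rate=.03)
print(status.read_t(),stf(status.read_tcp_pos()),fst())
bot.servo_line(W(-.135,-.125,.033),rate=.1)
bot.servo_line(W(-.155,-.16,.16),rate=.2)
s=grab_frame('side');zoom(s,'s4b',(195,150),(110,80),7)
q=[solver.solve_ik(W(-.30,.0,.16),Rt(j,.2)) for j in(-np.pi/2,np.pi/2)];print(q, status.read_qpos())
E
```

```text
8.9333 [-0.13501564 -0.09142532] [ 1.1683617  -1.79260707  0.74935428]
[array([-0.18933837,  0.21184747,  2.14864957,  0.05255786,  0.58381115,
        1.38353135]), array([-0.14620241,  0.3680765 ,  1.86503174, -0.02286607,  1.107554  ,
       -1.6616751 ])] [-0.60096456  0.55195221  1.54620337  0.31130817  1.2513138  -0.68749923]
```

View pics/s4b.png

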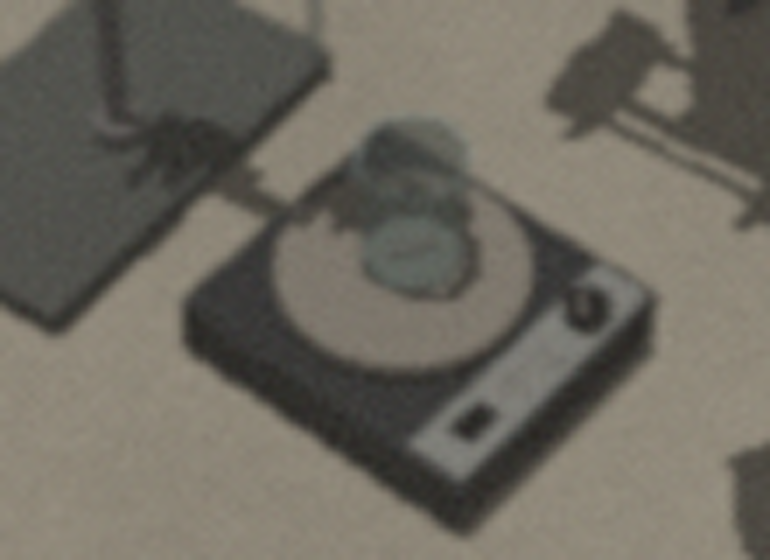

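```bash
python3 - <<'E'
from fit import *
R=Rt(-np.pi/2,.2)
bot.servo_line(W(-.26,-.15,.16),rate=.25)
bot.goto(W(-.285,.009,.15),R)
print(status.read_t())
bot.servo_line(W(-.285,.009,.033),rate=.15)
for x in (-.255,-.235,-.22,-.21):
    bot.servo_line(W(x,.009,.033),rate=.05)
    print(status.read_t(),stf(status.read_tcp_pos()),fst())
s=grab_frame('side');zoom(s,'s5',(180,120),(150,110),5)
E
```

```text
12.8667Traceback (most recent call last):
  File "<stdin>", line 6, in <module>
rig.IKError: the arm cannot follow that straight line within its joint ranges
```

```bash
python3 - <<'E'
from fit import *
R=Rt(-np.pi/2,.0)
for x in(-.275,-.19): print(solver.solve_ik(W(x,.009,.033),R))
bot.goto(W(-.275,.009,.14),R)
bot.servo_line(W(-.275,.009,.034),rate=.15)
for x in (-.25,-.235,-.22,-.21):
    bot.servo_line(W(x,.009,.034),rate=.05)
    print(status.read_t(),stf(status.read_tcp_pos()),fst())
s=grab_frame('side');zoom(s,'s5',(180,120),(150,110),5)
E
```

```text
[-1.34423520e-01  5.74437086e-01  2.06819226e+00 -4.44089210e-16
  4.98963303e-01  1.47943549e+00]
[-1.18592489e-01  6.25828986e-01  1.86050537e+00 -4.44089210e-16
  6.55258300e-01  1.49526652e+00]
14.7417 [-0.25019096  0.00903042] [0.30136832 0.0891584  0.11458519]
15.1917 [-0.23442845  0.00898226] [0.22496913 0.32380593 0.19536855]
15.6417 [-0.21968591  0.00901207] [-0.05413787 -0.03682616  0.11440457]
15.9917 [-0.20996756  0.00902511] [ 0.1928101   0.06757528 -0.34028987]
```

View pics/s5.png

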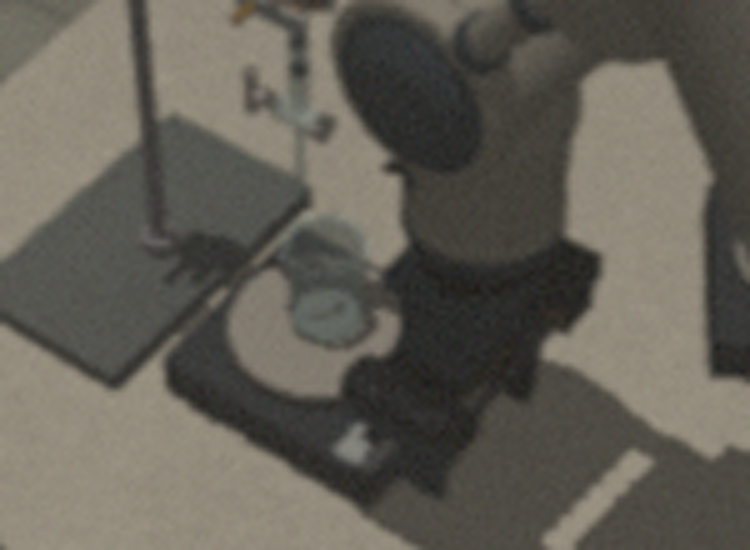

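```bash
python3 - <<'E'
from fit import *
x=-.21
while x<-.180:
    x+=.002
    bot.servo_line(W(x,.009,.034),rate=.03)
    f=np.mean([fst() for _ in range(3)],0)
    print(round(status.read_t(),2),stf(status.read_tcp_pos()).round(4),round(x,4),f.round(1))
    if f[0]<-8: break
s=grab_frame('side');zoom(s,'s6',(180,120),(150,110),5)
E
```

```text
16.29 [-0.2093  0.009 ] -0.208 [-7.2 -0.6  3.6]
16.54 [-0.2072  0.0091] -0.206 [-7.  -0.1  2.5]
16.79 [-0.2052  0.0091] -0.204 [-5.6  0.4  2. ]
17.04 [-0.2032  0.0091] -0.202 [-5.3  0.5  2. ]
17.29 [-0.201   0.0091] -0.2 [-5.   0.6 -0.6]
17.54 [-0.1985  0.009 ] -0.198 [-3.6 -0.9 -3.2]
17.79 [-0.196  0.009] -0.196 [-2.5 -0.2 -3.2]
18.04 [-0.194  0.009] -0.194 [-3.4 -0.  -1.9]
18.29 [-0.1919  0.009 ] -0.192 [-2.8 -0.  -3.2]
18.54 [-0.1899  0.009 ] -0.19 [-2.9  0.1 -3.4]
18.79 [-0.1879  0.009 ] -0.188 [-3.3  0.3 -2.9]
19.04 [-0.1859  0.009 ] -0.186 [-4.5  0.1 -2.7]
19.29 [-0.1839  0.009 ] -0.184 [-2.9  0.9 -1.9]
19.54 [-0.1837  0.009 ] -0.182 [-12.   -0.8   6.1]
```

View pics/s6.png

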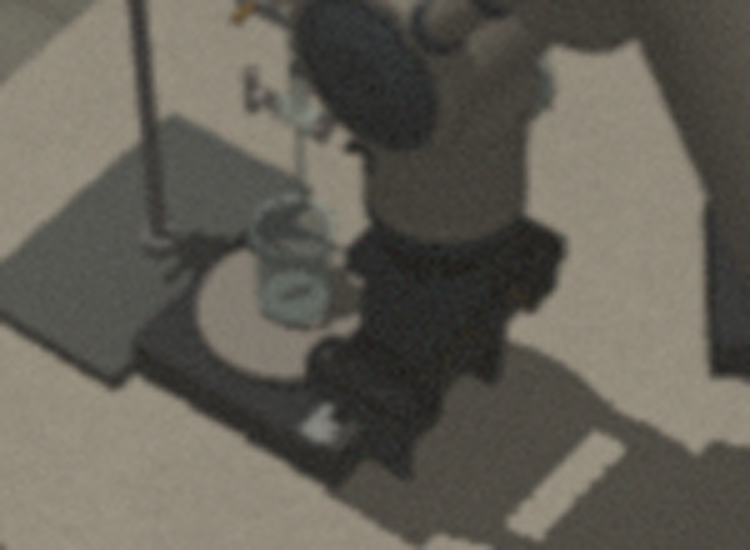

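Contact with the stand is showing as a force rise to 12 N. I'll press once more to square the back, then retreat and inspect.

```bash
python3 - <<'E'
from fit import *
bot.servo_line(W(-.181,.009,.034),rate=.03); print(stf(status.read_tcp_pos()),fst())
bot.servo_line(W(-.20,.009,.034),rate=.05)
bot.servo_line(W(-.27,.009,.05),rate=.15)
bot.servo_line(W(-.27,.009,.20),rate=.25)
bot.goto(W(-.25,-.26,.22),Rt(0,.2))
print(status.read_t())
s=grab_frame('side');zoom(s,'s7',(195,140),(110,80),7);save(s,'s7f')
t=grab_frame('top');zoom(t,'t7',(225,110),(100,80),7);save(t,'t7f')
E
```

```text
[-0.18366933  0.0090683 ] [-17.74725656  -3.1030194   12.51738936]
23.7833
```

View pics/s7.png

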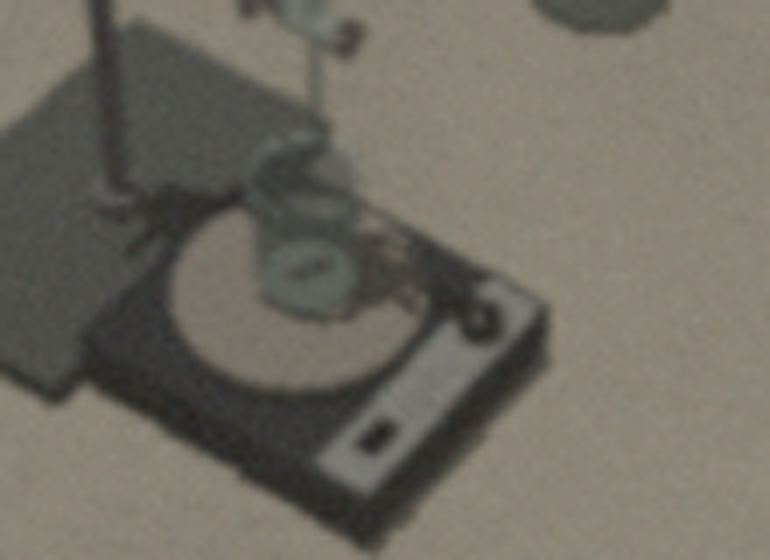

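View pics/t7.png

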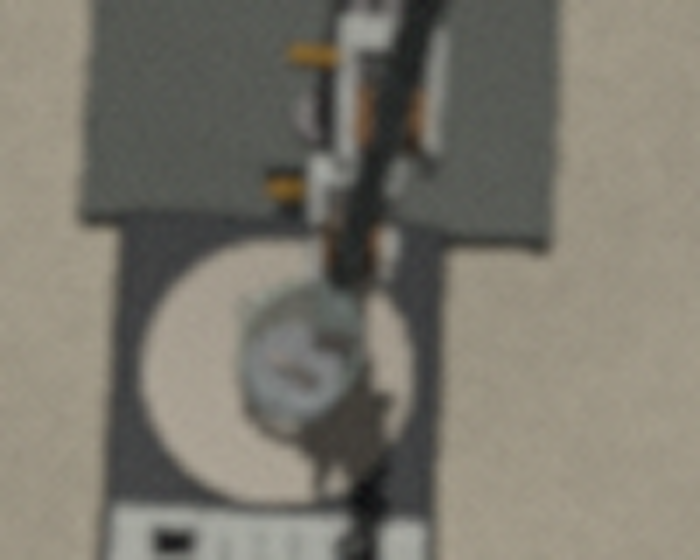

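View pics/t7f.png

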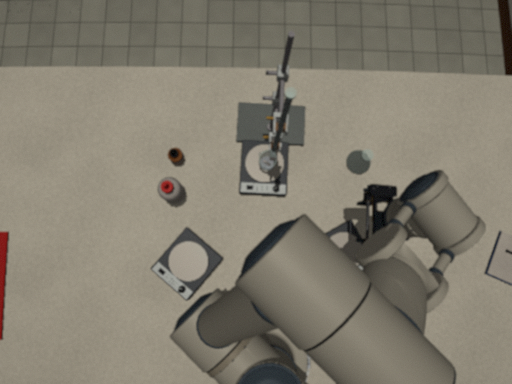

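```bash
python3 - <<'E'
from fit import *
s=grab_frame('side');t=grab_frame('top'); TO=np.array([-.9,.3])
g=lambda f,uv,z,o: stf(onz(f,[np.array(uv)+o],z)[0]).round(4)
print('plate top',g(t,(264.6,162.9),.054,TO),'base top',g(t,(267.4,162.6),.054,TO),'rim top',g(t,(268.4,158.6),.124,TO))
print('base side',g(s,(238.9,179.7),.054,SO),'rim side',g(s,(238.3,166.4),.124,SO),'plate side',g(s,(237.9,182.6),.054,SO))
obs=np.array([[207,188.1],[247.9,217.9],[273.4,183.5]])+SO
P,r=fit([(s,[[a,b,.04],[-a,b,.004],[-a,-b,.04]],obs)],[.6,0,-.05]);print(r.tolist());rep(P)
for q in['beaker','beaker_mouth','plate_top']:
  for c,f in(('top',t),('side',s)):
    for d in finder.recognise(q,c)[:3]:
        w=cam2w(f,d['position']); print(q,c,round(d['p'],2),stf(w).round(4),w[2].round(3))
# overlay
bk=W(-.075,.008,0)
th=np.linspace(0,2*np.pi,60)
for nm,f,o,n,k,off in(('t',t,(225,110),(100,80),7,TO),('s',s,(195,140),(110,80),7,SO)):
    im=f['img'][o[1]:o[1]+n[1],o[0]:o[0]+n[0],::-1]; im=np.ascontiguousarray(cv2.resize(im,None,fx=k,fy=k,interpolation=cv2.INTER_CUBIC))
    d=lambda X,c: cv2.polylines(im,[(((proj(f,X)-off-o+.5)*k)-.5).round().astype(int).reshape(-1,1,2)],True,c,1)
    d(T(S,[[0,.11,.018],[0,-.11,.018],[.13,-.11,.018],[.13,.11,.018]]),(0,255,0))
    for R,z in((.025,.054),(.0265,.124)): d(np.c_[bk[0]+R*np.cos(th),bk[1]+R*np.sin(th),0*th+z],(255,0,255))
    d(np.array([W(-.075,0,.138),W(-.075,0,.4)]),(0,255,255))
    X=lambda z:np.array([W(-.085+i*a,.017+j*b,z) for i,j in((1,1),(1,-1),(-1,-1),(-1,1))]); d(X(.04),(0,0,255));d(X(.004),(0,0,255))
    cv2.imwrite('pics/ov7_%s.png'%nm,im)
E
```

```text
plate top [-0.0732  0.0154] base top [-0.0717  0.0068] rim top [-0.0733  0.0074]
base side [-0.0712  0.0059] rim side [-0.074   0.0111] plate side [-0.0762  0.0179]
[[-1.1, -0.3], [0.0, 0.9], [1.0, -0.7]]
stirrer in stand xy [-0.0822  0.0128] yaw 0.011 back x 0.0028
beaker top 0.72 [-0.0667  0.0114] 0.075
beaker top 0.22 [-0.0508 -0.2792] 0.052
beaker side 0.63 [-0.0757  0.0153] 0.099
beaker side 0.51 [-0.0463 -0.2735] 0.049
beaker_mouth top 0.54 [-0.071  0.007] 0.074
beaker_mouth side 0.69 [-0.0728  0.0199] 0.096
plate_top top 0.87 [-0.097   0.0223] 0.045
plate_top top 0.64 [-0.3936  0.2359] 0.041
plate_top top 0.6 [-0.2884 -0.251 ] 0.054
plate_top side 0.94 [-0.4027  0.2485] 0.036
plate_top side 0.8 [-0.3161 -0.1995] 0.036
plate_top side 0.61 [-0.0765  0.0204] 0.097
```

View pics/ov7_t.png

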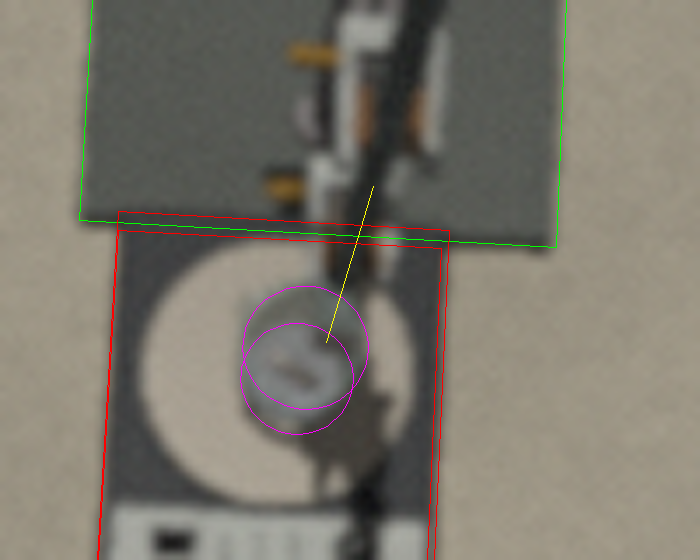

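View pics/ov7_s.png

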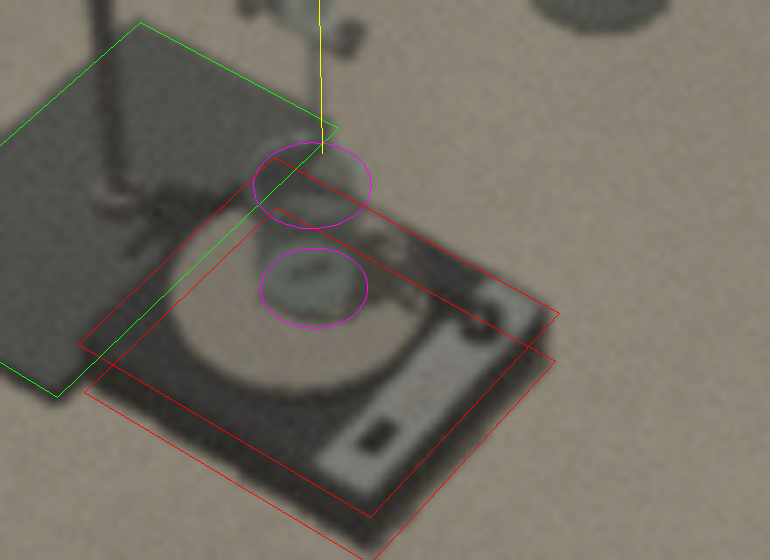

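The pictures show the back flush and square, but the beaker centre is about 8 mm toward +y of the tip, which is too near the 12 mm limit. I'll nudge the stirrer back about 8 mm from the +y side, with the fingers again parallel to the stand's x axis.

```bash
python3 - <<'E'
from fit import *
R=Rt(np.pi,.1)
for y in(.15,.10):print(solver.solve_ik(W(-.10,y,.034),R))
bot.servo_line(W(-.29,-.2,.22),rate=.3)
bot.goto(W(-.29,.15,.22),R)
print(status.read_t(),status.read_qpos())
bot.servo_line(W(-.10,.15,.20),rate=.25)
bot.servo_line(W(-.10,.15,.035),rate=.2)
print(status.read_t(),stf(status.read_tcp_pos()),fst())
bot.servo_line(W(-.10,.122,.035),rate=.08)
print(status.read_t(),stf(status.read_tcp_pos()),fst())
s=grab_frame('side');zoom(s,'s8',(180,100),(150,110),5)
E
```

```text
[ 0.18474343  0.72762719  1.5498116  -0.12541548  0.89066835 -2.83355872]
[ 0.10360926  0.7145777   1.58715296 -0.13083016  0.8587724  -2.90843453]
26.4917 [ 0.28299983  0.25766694  1.80243286 -0.10543579  1.11592009 -2.76559183]
28.3833 [-0.09947895  0.1502236 ] [0.33024941 0.72401927 0.68648075]
28.8833 [-0.09987252  0.12144512] [ 0.33976783  0.03472846 -0.97448667]
```

View pics/s8.png

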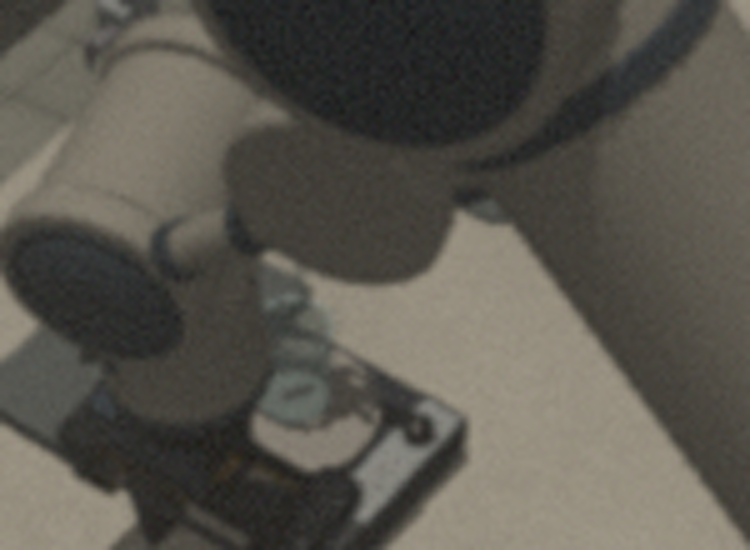

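```bash
python3 - <<'E'
from fit import *
s=grab_frame('side');t=grab_frame('top');save(t,'t8f');save(s,'s8f')
for z in(.25,.3,.35,.4,.45):
    print(z,'cap',stf(onz(s,[[198,158]],z)[0]).round(3),'far',stf(onz(s,[[214,108]],z)[0]).round(3), 'axis proj',proj(s,W(-.1,.122+.1*(z-.034),z)))
E
```

```text
0.25 cap [-0.041  0.151] far [ 0.061 -0.043] axis proj [[216.07154798 165.79743754]]
0.3 cap [-0.076  0.185] far [0.019 0.003] axis proj [[213.78677292 153.91223212]]
0.35 cap [-0.112  0.219] far [-0.022  0.048] axis proj [[211.33005393 141.11196657]]
0.4 cap [-0.147  0.253] far [-0.064  0.094] axis proj [[208.68230399 127.29216706]]
0.45 cap [-0.183  0.287] far [-0.105  0.14 ] axis proj [[205.82172938 112.33291932]]
```

View pics/t8f.png

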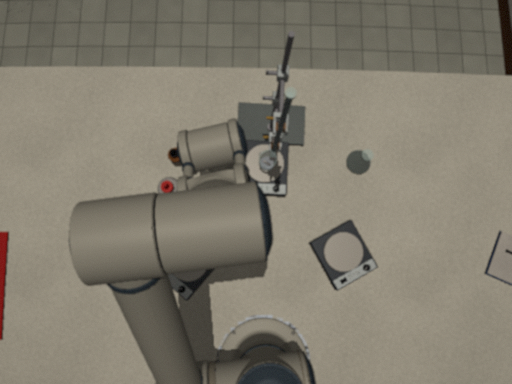

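View pics/s8f.png

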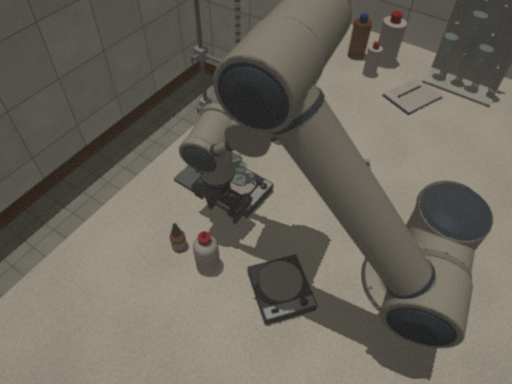

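```bash
python3 - <<'E'
from fit import *
t=grab_frame('top')
for z in(.3,.35,.4,.45):
    print(z,[stf(p).round(3) for p in onz(t,[[180,150],[240,122],[244,155],[211,146]],z)],'axis',.122+.1*(z-.034))
E
```

```text
0.3 [array([-0.099,  0.24 ]), array([-0.016,  0.091]), array([-0.103,  0.076]), array([-0.084,  0.161])] axis 0.1486
0.35 [array([-0.11 ,  0.232]), array([-0.031,  0.09 ]), array([-0.113,  0.075]), array([-0.096,  0.157])] axis 0.1536
0.4 [array([-0.12 ,  0.224]), array([-0.045,  0.089]), array([-0.124,  0.075]), array([-0.107,  0.153])] axis 0.1586
0.45 [array([-0.131,  0.217]), array([-0.06 ,  0.087]), array([-0.135,  0.074]), array([-0.118,  0.149])] axis 0.1636
```

The top view puts the near end of the wrist housing at least 75 mm from the burette axis in y. A 20–25 mm approach is therefore safe.

```bash
python3 - <<'E'
from fit import *
y=.122; n=0
s0=grab_frame('side')['img'].astype(int)
while y>.1005:
    y-=.0015
    bot.servo_line(W(-.10,y,.035),rate=.03)
    f=np.mean([fst() for _ in range(3)],0)
    s1=grab_frame('side')['img'].astype(int)
    d=np.abs(s1-s0)[165:200,255:275].mean()   # front-right stirrer corner/knob region
    print(round(status.read_t(),2),stf(status.read_tcp_pos()).round(4),round(y,4),f.round(1),round(d,2))
    if f[1]>2.5: n+=1
    if n>=3: break
s=grab_frame('side');zoom(s,'s9',(180,120),(150,110),5)
E
```

```text
29.43 [-0.1     0.1206] 0.1205 [-0.6 -0.6  0.1] 2.15
29.73 [-0.1     0.1189] 0.119 [-0.6  0.2  0.1] 2.15
30.03 [-0.1     0.1174] 0.1175 [-0.4 -0.  -0.6] 2.21
30.33 [-0.1     0.1159] 0.116 [-0.1 -0.1  0.6] 2.18
30.63 [-0.1     0.1145] 0.1145 [-0.2  0.7 -0.6] 2.07
30.93 [-0.1     0.1129] 0.113 [-0.   0.1  0.6] 2.19
31.23 [-0.1     0.1114] 0.1115 [-0.7  0.5 -0.1] 2.11
31.53 [-0.1     0.1101] 0.11 [0.3 3.1 0.5] 2.54
31.83 [-0.1     0.1086] 0.1085 [-1.   4.4 -0.1] 4.01
32.13 [-0.1     0.1071] 0.107 [-0.5  3.8  0.7] 5.33
```

View pics/s9.png

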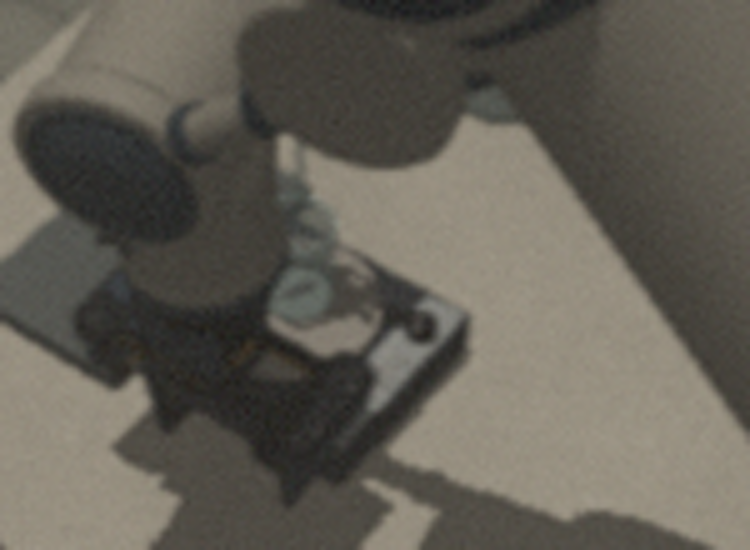

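```bash
python3 - <<'E'
from fit import *
bot.servo_line(W(-.10,.1025,.035),rate=.02); print(stf(status.read_tcp_pos()),fst())
bot.servo_line(W(-.10,.145,.035),rate=.12)
bot.servo_line(W(-.10,.15,.20),rate=.25)
bot.servo_line(W(-.29,.15,.22),rate=.3)
bot.goto(W(-.27,-.26,.22),Rt(0,.1))
print(status.read_t())
s=grab_frame('side');zoom(s,'s10',(195,140),(110,80),7);t=grab_frame('top');zoom(t,'t10',(225,110),(100,80),7);save(t,'t10f')
E
```

```text
[-0.10005251  0.10241235] [-0.58951455  3.55657266 -0.29894863]
36.4833
```

View pics/s10.png

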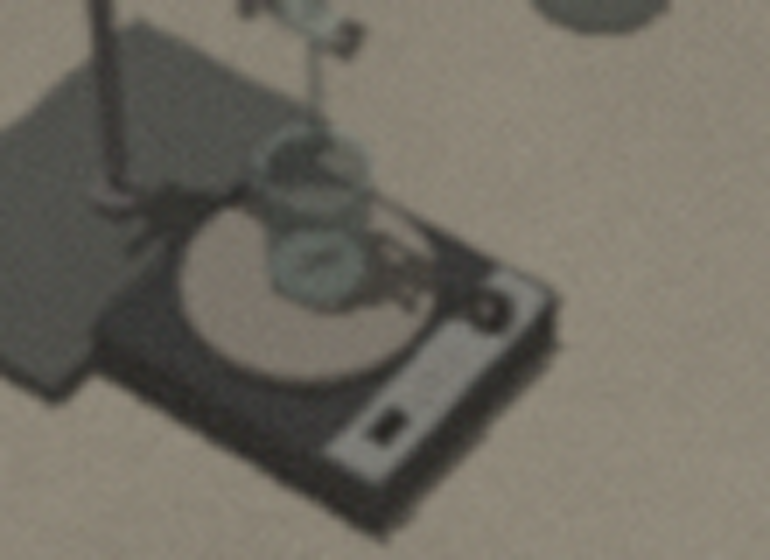

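View pics/t10.png

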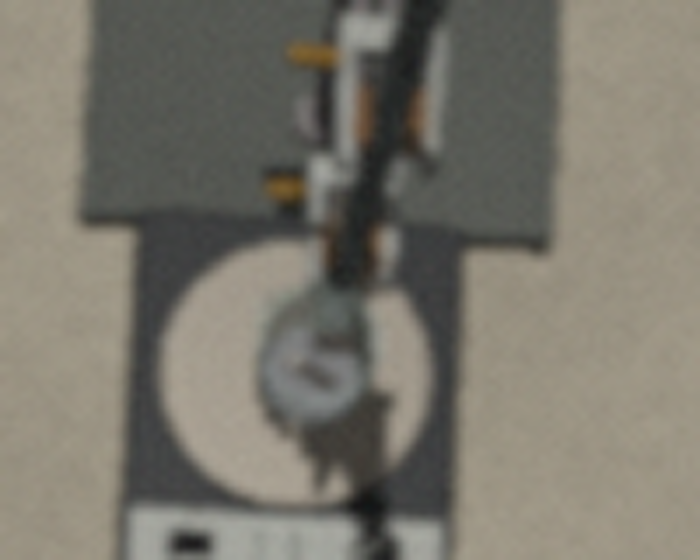

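```bash
python3 - <<'E'
from fit import *
s=grab_frame('side');t=grab_frame('top');TO=np.array([-.9,.3])
g=lambda f,uv,z,o: stf(onz(f,[np.array(uv)+o],z)[0]).round(4)
print('base top',g(t,(225+314/7,110+370/7),.054,TO),'base side',g(s,(195+318/7,140+268/7),.054,SO),'rim side',g(s,(195+313/7,140+172/7),.124,SO))
for im,f in(('top0',t),('side0',s)):
    o=cv2.imread('pics/%s.png'%im)[:,:,::-1].astype(int)
    for nm,p in(('reagent',(.515,.285,.09)),('flask',(.62,-.29,.05)),('dropper',(.626,.285,.06))):
        u,v=proj(f,[p])[0].astype(int); d=np.abs(o-f['img'])[v-14:v+14,u-14:u+14]; print(im,nm,d.mean().round(2))
print(fst())
bot.job_done(); print(status.read_t())
E
```

```text
base top [-0.0721 -0.0009] base side [-0.0714 -0.0021] rim side [-0.0728  0.0021]
top0 reagent 5.31
top0 flask 5.46
top0 dropper 5.99
side0 reagent 4.19
side0 flask 5.01
side0 dropper 4.6
[ 0.28009069 -0.05942056  0.77373987]
the job is handed in; nothing more can be done
the job is handed in; nothing more can be done
```

The job is handed in. The stirrer is flush against the stand's foot plate and the beaker is centred under the burette tip. The hand-in gives no verdict; the last clock reading before it was about 36.5 s of the 58 s allowed.

I pushed with the open fingers in three steps:
1. **Side push:** from the -y side, with the tool tilted to keep the wrist clear of the burette. This moved the stirrer across and took out most of its turn.
2. **Front push:** on the front face until the back met the foot plate. I pressed to about 18 N to square it.
3. **Correction:** an 8 mm push back from the +y side, because the first side push had gone too far.

Last checks:
- **Beaker:** its centre measured about 3–4 mm from the tip in x and within about 2 mm in y, against the 12 mm limit.
- **Stirrer back:** after the front push, the fit put the back against the edge to within about 3 mm and 0.01 rad. During the correction all visible corners moved equally along the stand's edge, so no gap opened.
- **Bystanders:** the picture differences around the bottles and the flask were small and about the same for all three. They looked like picture noise, but I did not measure the positions again.
- **Robot:** it was clear of everything, with force readings near zero.

Two things disagreed:
- **Side camera:** its pictures sat about 1.5 px off the calibration, and I corrected for that.
- **Networks:** they put the beaker up to about 10 mm away from my own measurements, so I relied on the measurements and the overlays. I last queried them before the correction push.

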